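# Release the swing clamp and move the weld specimen from the inspection stand to the tray

## Task

The welded T-shaped specimen has been inspected: press the sprung knob on the sloping stand down, turn it anticlockwise all the way while pressed, and let it spring back up so that the clamp arm stays swung clear. Then lift the specimen out of its pocket, put it in the foam-lined tray flat, rib upward and lengthwise with the tray, without dropping it, and let go. Do not knock over or push about the bottle, the spray can or the steel step block.

Things in the scene. Friction and masses are not known exactly. Their poses are not given: they have to be found in the camera images.
- stand: Fixed grey inspection stand, base 160 x 250 mm. Origin: centre of its underside, z up. It carries a face, 160 mm up the slope (face x) x 250 mm (face y = stand y), leaning 0.56 rad (32 degrees): its outward normal (face z) points up and towards the stand's -x. Face centre 88 mm above this origin; low edge 45 mm, high edge 130 mm above the table.
- nest (a point): Centre of the floor of the rectangular pocket in the sloping face, 10 mm below the face surface and 55 mm from the face's centre towards -y. Axes of the face: x up the slope, y along the pocket's length, z the outward normal. Pocket 75 x 115 mm, 10 mm deep.
- knob_grip (a point): On the knob's axis, 17 mm below the top of its black T-bar (70 long, 24 wide, 34 mm tall, on a 20 mm stem); 130 mm from the pocket centre towards face +y, 46 mm above the face when up. Bar underside 16 mm above the arm, 7 mm when pressed. Axes turn with the knob: y along the bar (arm points to -y), z outward along the axis. Locked: axes as nest.
- knob (a joint): How far the knob is pressed along its axis into the face, m: 0 up, 0.009 fully down. Spring: 6 N to start, 12 N fully down. It comes up by itself, but only at either end of the turn; in between an inner land keeps it pressed in.
- clamp (a joint): Turn of knob and clamp arm together, rad: 0 locked (arm over the end of the specimen's plate), 1.2 fully released; grows anticlockwise seen looking at the face. Turns only while the knob is pressed 7 mm or more; about 0.1 N m friction. The steel arm, 22 mm wide, reaches 86 mm from the axis and lies 3 to 11 mm above the face; it does not sink with the knob.
- coupon: Loose welded aluminium T specimen, about 0.28 kg: plate 70 (x) x 110 (y) x 10 mm, with a central rib 10 mm thick (x), 60 long (y), 40 tall; 50 mm tall overall. Origin: centre of the plate's underside; y along its length, z along the rib. Starts in the pocket, axes as nest, plate top flush with the face, 2 to 3 mm play all round. Grip it by the rib.
- tray: Fixed open black tray with grey foam floor, 152 (x) x 192 (y) mm outside, 28 mm tall, walls 6 mm, floor 6 mm above the table. Origin: centre of the underside; y along its length, z up.
- couplant: Loose clear bottle, 60 mm diameter, 160 mm tall, standing; origin at the centre of its foot. Bystander.
- spray: Loose spray can, 66 mm diameter, 200 mm tall, standing; origin at the centre of its foot. Bystander.
- wedge: Loose steel step block, 100 x 40 mm, steps 12 to 48 mm tall; origin at the centre of its underside. Bystander.
Not all that is in view belongs to the job. Leave any blue, green or turquoise look-alike of the coupon alone.

How it is judged:
On the way, in this order (a step that is already met when the one before it is completed fails the run):
1. the knob is pressed while the clamp is still locked (value of joint knob above 0.006 m and value of joint clamp below 0.2 rad), for 0.05 s.
2. the clamp is fully released and the knob has sprung back up, the specimen still in its pocket (value of joint clamp above 1.1 rad and value of joint knob below 0.002 m and distance between coupon and nest below 0.015 m), for 0.2 s.
3. the specimen is lifted out of the pocket by the gripper (distance between coupon and nest above 0.05 m and contact force between the fingers and coupon above 1 N), for 0.1 s.
At the end, for the whole second after the job is handed in: Clamp turned to 1.1 rad or more, knob up (pressed under 2 mm); specimen at rest flat on the tray floor (3 mm in height, 0.08 rad), rib up, its centre within 40 mm of the tray's along each tray axis, its length within 0.25 rad of the tray's (value of joint clamp above 1.1 rad and value of joint knob below 0.002 m and x of coupon in the frame of tray between -0.04 and 0.04 m and y of coupon in the frame of tray between -0.04 and 0.04 m and z of coupon in the frame of tray between 0.003 and 0.009 m and angle between coupon's own z axis and vertical below 0.08 rad and angle between the y axis of coupon and the y axis of tray, either way round below 0.25 rad and linear speed of coupon below 0.02 m/s); the robot touches nothing.
It fails at once if a bystander is pushed more than 40 mm or tipped (distance of any of couplant, spray, wedge from where it was at the start of the episode above 0.04 m or angle between any of couplant, spray, wedge's own z axis and vertical above 0.4 rad).
It fails at once if the specimen is dropped (falls free faster than 0.6 m/s, about 20 mm) (linear speed of coupon above 0.6 m/s and contact force between the fingers and coupon below 0.1 N).
It also fails if it takes over 58 s, if anything falls off the work surface, if the arm or the gripper's body presses on something with over 40 N, if the wrist force passes 120 N, or if a joint passes its speed limit or range.

## Robot

A 6-joint arm with a two-finger parallel gripper is mounted at the origin on the work surface. World frame = base frame: x ahead of the robot, y to its left, z up, the work surface at z = 0. Lengths are in m, angles in rad, forces in N, time in s.
With the tool pointing down it reaches from about 0.25 to 0.775 m from the base axis. Payload 4 kg.
Tool frame: the origin (TCP) lies at the very end of the fingers, on their centre line; the grasp point (between the pads) lies 19 mm behind it; x points along the fingers, z is the direction in which the jaws open and shut, and the axes are right-handed (so a half turn about x gives the same grasp; the last joint's range is limited). The gripper opens to 85 mm and grips with 20 to 120 N. Pads are 22 mm wide; open, the fingers measure 114 mm over their backs; the gripper's body (76 mm by 85 mm) begins 54 mm behind the grasp point. The pads swing forward as they close: fully open they stand 13 mm farther back than shut.
Start: joints at [-1.243, 0.087, 1.371, -0, 1.684, -0.103], TCP at [0.23, -0.5, 0.231] pointing down, gripper open.
Joint ranges: [-3.1, 3.1], [-0.76, 2.03], [0.27, 2.55], [-1.08, 4.22], [0.17, 2.65], [-2.57, 2.57]. Speed limits (rad/s): [2.79, 2.79, 3.14, 3.14, 3.14, 3.14].

## Interface

Orientations are given as a 3x3 rotation matrix whose columns are the frame's x, y, z axes.
In Python, from cell import ctrl gives the robot as it stands. The module is installed in compiled form; this text tells all that it offers.
- The arm moves only by the tool step_arm, never from a script. Its argument "moves" is a list of rows, each an object with "twist": the turn, a rotation vector about the tool's x, y, z in degrees, a list of three; "offset": the shift along the tool's x, y, z in cm, a list of three; "claw": the opening, from 0 (shut) to 1 (fully open). In form: [{"twist": [wx, wy, wz], "offset": [x, y, z], "claw": claw}, ...]. A call has 1 to 5 rows; each row shifts and turns the pose as measured when the row begins, along the tool's axes as they then stand; what a row does not reach is not made up. A row lasts 1/12 s, in which the tool goes at most 41.7 mm and 7.16 degrees, less where a joint would pass 70% of its speed; a pose out of reach is approached as far as the arm can. A call with a gripper value outside its range is refused whole. The fingers move at their own pace and stop on an object; "newtons" is the grip in N (left out, the last holds). Time passes only in rows, so rows that do not move let the fingers close. It gives the time, the measured TCP pose, the force and the opening at its end, in the units of the state.
- ctrl.get_state(): the state, without advancing time (a new reading comes with each control period).
- ctrl.capture(name): name is "scene" or "top" or "wrist"; returns the picture (420x560x3 uint8, blue, green, red); there is no depth.
- ctrl.camera_params(name): a dict with "fx", "fy", "cx", "cy" (pixels), "T" (4x4, takes a point from camera to world coordinates); the wrist camera has in their place "mount" (4x4, takes a point from camera to tool coordinates, whose origin is the TCP and whose axes are the tool frame's). Camera axes: x right, y up, looking along -z (the intrinsics and any distortion apply to the point x, -y, -z); pixel columns grow to the right and rows downward; lengths in m; the calibration is good to about 2 mm. A picture is of the moment at which its call begins: read the wrist's pose just before it. camera_params takes no time and is no camera call.
- ctrl.job_done(): hands the job in, once; it reports no verdict.
The state is a dict: "t": time; "joint_positions": joint angles; "joint_velocities": joint speeds; "effort": joint torques, N m; "tcp_pos": TCP position; "tcp_rot": TCP orientation; "contact_force": force on the tool from outside, world axes, zero at the start; "torque": the same for the moment, N m; "gripper_width": finger opening in m.
Only numpy, scipy, OpenCV 4.12 (cv2) and the standard library are available. Lean on these libraries where they do the work, as an engineer would, in place of code of your own. Each camera call takes 0.05 s, during which the arm holds its last target. There are 200 camera calls.

## Working session

There is one attempt and no reset: what is moved stays moved. The work goes in short steps, Python scripts to look and compute and a tool call to move; the robot and the scene stay as the last step left them, time stands still between calls to the robot, and variables do not carry over. Pictures are saved under pics/ and viewed, about 8 in all and at most 12, crops included, and the job is handed in when it is done.

Besides the shell and the picture viewer there is one more tool, called after "Emit:" as name(argument=value, ...), one argument or row to a line, values as JSON. step_arm: Moves the arm, as the interface text tells. Its arguments: {"type":"object","properties":{"moves":{"type":"array","items":{"type":"object","properties":{"twist":{"type":"array","items":{"type":"number"}},"offset":{"type":"array","items":{"type":"number"}},"claw":{"type":"number"}}}},"newtons":{"type":"number"}},"required":["moves"]}

```bash
mkdir -p pics
python3 - <<'E'
from cell import ctrl
import cv2,numpy as np
np.set_printoptions(precision=4,suppress=True)
for n in ["scene","top"]:
    im=ctrl.capture(n); cv2.imwrite(f"pics/{n}0.png",im); print(n,ctrl.camera_params(n))
print(ctrl.camera_params("wrist")); print(ctrl.get_state())
E
```

```text
scene {'fx': 467.61620175765364, 'fy': 467.61620175765364, 'cx': 286.79793334759006, 'cy': 206.22491071834642, 'T': array([[-0.5528, -0.4622,  0.6933,  1.5084],
       [ 0.8333, -0.3126,  0.456 ,  0.6062],
       [ 0.0059,  0.8298,  0.558 ,  0.8401],
       [ 0.    ,  0.    ,  0.    ,  1.    ]])}
top {'fx': 537.9175865524677, 'fy': 537.9175865524677, 'cx': 283.79280969908683, 'cy': 211.58584599627628, 'T': array([[-0.0128,  0.9962, -0.0859,  0.4604],
       [-0.9999, -0.013 , -0.0015,  0.0069],
       [-0.0027,  0.0859,  0.9963,  1.4621],
       [ 0.    ,  0.    ,  0.    ,  1.    ]])}
{'fx': 308.63003696988415, 'fy': 308.63003696988415, 'cx': 277.8288731525284, 'cy': 209.31205641262397, 'mount': array([[ 0.001 ,  0.3242, -0.946 , -0.1425],
       [ 0.0003,  0.946 ,  0.3242,  0.0845],
       [ 1.    , -0.0006,  0.0008,  0.0004],
       [ 0.    ,  0.    ,  0.    ,  1.    ]])}
{'t': 0.1, 'joint_positions': array([-1.2431,  0.0879,  1.3721,  0.    ,  1.6836, -0.1031]), 'joint_velocities': array([-0.0017, -0.0004, -0.0026, -0.0012, -0.0009,  0.0021]), 'effort': array([  0.0023, -35.3016, -31.4219,  -0.0001,   0.0079,   0.    ]), 'tcp_pos': array([ 0.2295, -0.4993,  0.2302]), 'tcp_rot': array([[-0.0007,  0.9086,  0.4176],
       [ 0.002 ,  0.4176, -0.9086],
       [-1.    ,  0.0002, -0.0021]]), 'contact_force': array([ 0.8961, -0.3398, -0.0748]), 'torque': array([-0.0517,  0.0151,  0.0358]), 'gripper_width': 0.08539583494301663}
```

View pics/scene0.png

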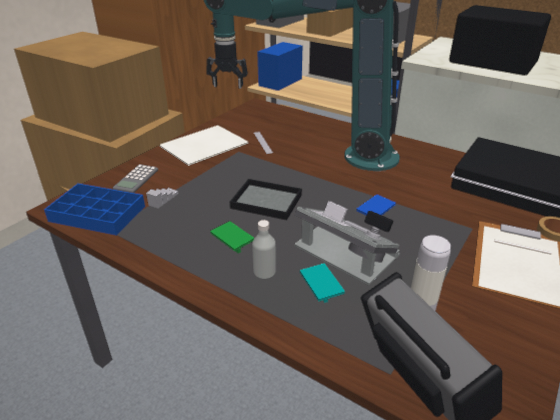

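View pics/top0.png

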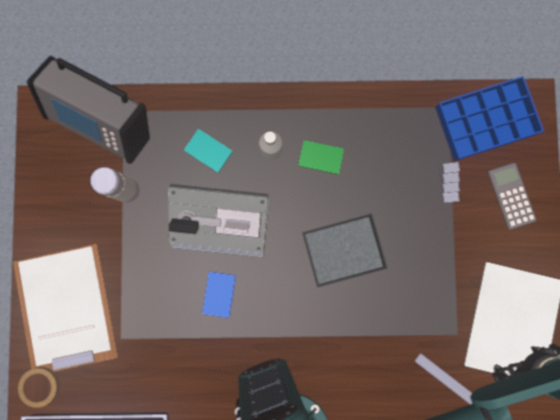

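The top view (image up = world +x, image left = +y) shows the stand at (218,222), with the black knob bar at (184,226) and the silver specimen in the pocket at (238,222). The tray is at (345,250), bottle at (270,143), can at (110,183) and step block at (451,183). The blue (219,295), green (321,157) and turquoise (208,150) plates are decoys. The silver part is the one with a rib, in the stand's pocket, so I'll check it in an enlarged crop.

```bash
cat > h.py <<'E'
from cell import ctrl
import cv2,numpy as np
np.set_printoptions(precision=4,suppress=True)
def ray(n,uv,Tw=None):
    c=ctrl.camera_params(n); T=c["T"] if n!="wrist" else Tw@c["mount"]
    d=np.array([(uv[0]-c["cx"])/c["fx"],-(uv[1]-c["cy"])/c["fy"],-1.])
    return T[:3,3],T[:3,:3]@d
def onz(n,uv,z,Tw=None):
    o,d=ray(n,uv,Tw); return o+d*(z-o[2])/d[2]
def proj(n,p,Tw=None):
    c=ctrl.camera_params(n); T=c["T"] if n!="wrist" else Tw@c["mount"]
    q=T[:3,:3].T@(np.asarray(p)-T[:3,3]); return np.array([c["cx"]+c["fx"]*q[0]/-q[2],c["cy"]-c["fy"]*q[1]/-q[2]])
def tool():
    s=ctrl.get_state(); T=np.eye(4); T[:3,:3]=s["tcp_rot"];T[:3,3]=s["tcp_pos"]; return T
E
python3 - <<'E'
from h import *
im=cv2.imread("pics/top0.png")
c=im[170:300,150:400]; cv2.imwrite("pics/crop1.png",cv2.resize(c,None,fx=3.2,fy=3.2,interpolation=cv2.INTER_CUBIC))
g=cv2.cvtColor(im,cv2.COLOR_BGR2GRAY)
def quads(mask,name,box):
    m=np.zeros_like(mask);x0,y0,x1,y1=box;m[y0:y1,x0:x1]=mask[y0:y1,x0:x1]
    cs,_=cv2.findContours(m,cv2.RETR_EXTERNAL,cv2.CHAIN_APPROX_NONE)
    k=max(cs,key=cv2.contourArea); r=cv2.minAreaRect(k)
    ap=cv2.approxPolyDP(cv2.convexHull(k),5,True)[:,0]
    print(name,r,ap.tolist()); return cv2.boxPoints(r)
for p in [(175,205),(200,240),(140,240),(230,213),(340,250),(380,250),(312,262)]: print(p,im[p[1],p[0]])
quads((g>88).astype(np.uint8)*255,"stand",(150,175,290,270))
b=quads((g<38).astype(np.uint8)*255,"tray",(290,200,400,300))
print(np.array([onz("top",p,.028) for p in b]))
quads((g>150).astype(np.uint8)*255,"coupon",(200,195,275,250))
quads((g<45).astype(np.uint8)*255,"bar",(160,205,210,245))
E
```

```text
(175, 205) [141 142 144]
(200, 240) [140 141 143]
(140, 240) [115 116 126]
(230, 213) [206 200 210]
(340, 250) [122 119 117]
(380, 250) [63 61 64]
(312, 262) [92 91 92]
stand ((219.49998474121094, 221.99996948242188), (93.99998474121094, 138.99996948242188), 90.0) [[289, 175], [289, 269], [150, 269], [150, 175]]Traceback (most recent call last):
  File "<stdin>", line 13, in <module>
  File "<stdin>", line 8, in quads
ValueError: max() iterable argument is empty
```

View pics/crop1.png

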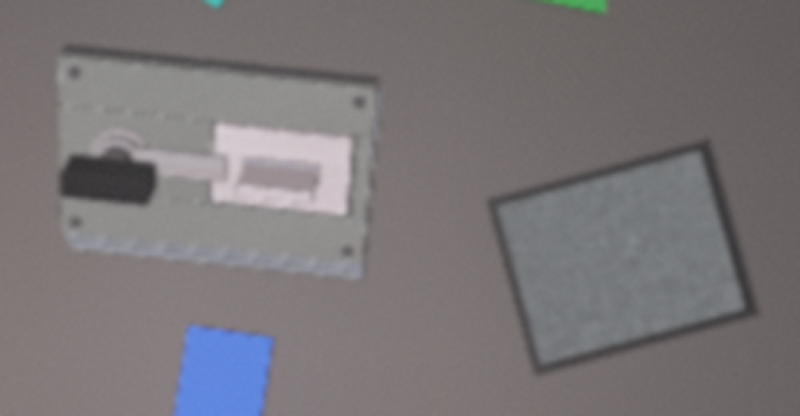

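The crop confirms the silver T with a rib in the pocket, with the clamp arm over its left end, and shows the face's four screws. I'll use the screws, face corners and tray rim corners.

Run:
```python
from h import *
from scipy.optimize import least_squares
pk=lambda L:[(np.array(p)/3.2+[150,170]-.35) for p in L]
scr=pk([(74,72),(360,102),(76,222),(347,250)])  # hiL hiR loL loR
def pose(v):
    x,y,yaw=v[:3]; cy,sy=np.cos(yaw),np.sin(yaw)
    Rz=np.array([[cy,-sy,0],[sy,cy,0],[0,0,1]]); t=.56
    F=np.array([[np.cos(t),0,-np.sin(t)],[0,1,0],[np.sin(t),0,np.cos(t)]])
    return np.array([x,y,.088]),Rz@F
def res(v):
    c,R=pose(v);a,b=v[3:]
    P=[c+R@np.array(q) for q in [(a,b,0),(a,-b,0),(-a,b,0),(-a,-b,0)]]
    return np.ravel([proj("top",p)-s for p,s in zip(P,scr)])
r=least_squares(res,[.45,.12,-.1,.06,.11]); print("face x y yaw a b",r.x,"res px",r.fun)
c,R=pose(r.x); nest=c+R@[0,-.055,-.010]; knob=c+R@[0,.075,.046]
print("c",c,"nest",nest,"knob",knob); print(R)
crn=pk([(62,55),(377,85),(72,233),(363,262)])
for p,q in zip(crn,[(.08,.125,0),(.08,-.125,0),(-.08,.125,0),(-.08,-.125,0)]): print("corner pred",proj("top",c+R@np.array(q)),p)
# clamp tip / coupon checks in scene
print("scene: knob",proj("scene",knob),"ribtop",proj("scene",nest+R@[0,0,.05]))
print("top: knob top",proj("top",knob+R@[0,0,.017]),"rib top",proj("top",nest+R@[0,0,.05]))
tr=pk([(488,200),(708,142),(756,312),(537,374)]); T=np.array([onz("top",p,.028) for p in tr]); print(T,T.mean(0))
print([np.linalg.norm(T[i]-T[(i+1)%4]) for i in range(4)])
d=(T[1]-T[0]+T[2]-T[3]);print("tray long yaw",np.arctan2(d[1],d[0]))
np.savez("m.npz",c=c,R=R,nest=nest,knob=knob,tray=T.mean(0),ty=np.arctan2(d[1],d[0]))
print(onz("top",(270,143),.08),onz("top",(110,183),.1),onz("top",(451,183),.03))
```

```text
face x y yaw a b [ 0.5579  0.1816 -0.1176  0.068   0.1122] res px [ 0.1307  0.0328 -0.2474 -0.053  -0.13   -0.0974  0.2521  0.1184]
c [0.5579 0.1816 0.088 ] nest [0.5567 0.1263 0.0795] knob [0.5424 0.2589 0.127 ]
[[ 0.8414  0.1173 -0.5275]
 [-0.0994  0.9931  0.0623]
 [ 0.5312  0.      0.8473]]
corner pred [167.7734 187.2979] [169.025  186.8375]
corner pred [267.3538 197.6822] [267.4625 196.2125]
corner pred [168.4657 242.3642] [172.15   242.4625]
corner pred [262.8928 252.3242] [263.0875 251.525 ]
scene: knob [378.5089 220.2279] ribtop [337.0199 204.3762]
top: knob top [181.9216 229.4678] rib top [235.7361 230.4521]
[[ 0.5284 -0.0391  0.028 ]
 [ 0.5745 -0.2237  0.028 ]
 [ 0.4327 -0.2596  0.028 ]
 [ 0.384  -0.0773  0.028 ]] [ 0.4799 -0.1499  0.028 ]
[np.float64(0.19022261958478745), np.float64(0.14627416121221676), np.float64(0.18868661864103103), np.float64(0.1492933673977326)]
tray long yaw -1.3181134144636644
[0.7595 0.0427 0.08  ] [0.657  0.4522 0.1   ] [ 0.655  -0.4403  0.03  ]
```

```bash
cat > plan.py <<'E'
from h import *
from scipy.spatial.transform import Rotation as Ro
import json
M=np.load("m.npz")
def plan(p,R,nmin=1,vmax=.038,wmax=6.8,rows=5):
    """per-row twist (deg) and offset (cm) in the tool's axes towards a pose"""
    s=ctrl.get_state(); T=tool(); d=np.asarray(p)-T[:3,3]
    w=Ro.from_matrix(T[:3,:3].T@R).as_rotvec(degrees=True)
    N=int(max(nmin,np.ceil(np.linalg.norm(d)/vmax),np.ceil(np.linalg.norm(w)/wmax)))
    print("t",round(s["t"],2),"p",T[:3,3],"q",s["joint_positions"],"F",s["contact_force"],"w",s["gripper_width"])
    print("dist",np.linalg.norm(d),"rot",w,"N",N)
    Rc=T[:3,:3]
    for i in range(min(rows,N)):
        print((w/N).round(1).tolist(),(100*Rc.T@d/N).round(2).tolist()); Rc=Rc@Ro.from_rotvec(w/N,degrees=True).as_matrix()
F=M["R"]; n=F[:,2]; RT=np.column_stack([-n,F[:,1],F[:,0]])
E
python3 - <<'E'
from plan import *
plan(M["knob"]+n*.13,RT,rows=30)
E
```

```text
t 0.1 p [ 0.2295 -0.4993  0.2302] q [-1.2431  0.0879  1.3721  0.      1.6836 -0.1031] F [ 0.8961 -0.3398 -0.0748] w 0.08539583494301663
dist 0.8043516806571952 rot [-57.0092 -29.3138  16.317 ] N 22
[-2.6, -1.3, 0.7] [-0.03, 2.46, -2.7]
[-2.6, -1.3, 0.7] [-0.05, 2.58, -2.59]
[-2.6, -1.3, 0.7] [-0.08, 2.7, -2.47]
[-2.6, -1.3, 0.7] [-0.1, 2.81, -2.34]
[-2.6, -1.3, 0.7] [-0.11, 2.91, -2.21]
[-2.6, -1.3, 0.7] [-0.13, 3.01, -2.07]
[-2.6, -1.3, 0.7] [-0.13, 3.1, -1.93]
[-2.6, -1.3, 0.7] [-0.14, 3.19, -1.78]
[-2.6, -1.3, 0.7] [-0.13, 3.27, -1.63]
[-2.6, -1.3, 0.7] [-0.13, 3.34, -1.48]
[-2.6, -1.3, 0.7] [-0.12, 3.41, -1.33]
[-2.6, -1.3, 0.7] [-0.1, 3.46, -1.17]
[-2.6, -1.3, 0.7] [-0.08, 3.51, -1.01]
[-2.6, -1.3, 0.7] [-0.06, 3.56, -0.85]
[-2.6, -1.3, 0.7] [-0.03, 3.59, -0.68]
[-2.6, -1.3, 0.7] [0.0, 3.62, -0.52]
[-2.6, -1.3, 0.7] [0.04, 3.64, -0.36]
[-2.6, -1.3, 0.7] [0.08, 3.65, -0.19]
[-2.6, -1.3, 0.7] [0.13, 3.65, -0.03]
[-2.6, -1.3, 0.7] [0.18, 3.65, 0.13]
[-2.6, -1.3, 0.7] [0.23, 3.64, 0.29]
[-2.6, -1.3, 0.7] [0.28, 3.62, 0.45]
```

Emit:
step_arm(
  moves=[
    {"twist":[-2.6,-1.3,0.7],"offset":[-0.3,2.5,-2.7],"claw":0.6},
    {"twist":[-2.6,-1.3,0.7],"offset":[-0.3,2.6,-2.6],"claw":0.6},
    {"twist":[-2.6,-1.3,0.7],"offset":[-0.3,2.7,-2.5],"claw":0.6},
    {"twist":[-2.6,-1.3,0.7],"offset":[-0.3,2.8,-2.3],"claw":0.6},
    {"twist":[-2.6,-1.3,0.7],"offset":[-0.3,2.9,-2.2],"claw":0.6},
  ],
)

```text
t: 0.52
tcp_pos: [0.2841, -0.3237, 0.234]
tcp_rot: [[0.106, 0.789, 0.605], [-0.052, 0.612, -0.789], [-0.993, 0.052, 0.106]]
contact_force: [0.0, -0.6, 0.6]
gripper_width: 0.0513
```

Emit:
step_arm(
  moves=[
    {"twist":[-2.6,-1.3,0.7],"offset":[-0.2,3.0,-2.1],"claw":0.6},
    {"twist":[-2.6,-1.3,0.7],"offset":[-0.2,3.1,-1.9],"claw":0.6},
    {"twist":[-2.6,-1.3,0.7],"offset":[-0.2,3.2,-1.8],"claw":0.6},
    {"twist":[-2.6,-1.3,0.7],"offset":[-0.2,3.3,-1.6],"claw":0.6},
    {"twist":[-2.6,-1.3,0.7],"offset":[-0.2,3.3,-1.5],"claw":0.6},
  ],
)

```text
t: 0.93
tcp_pos: [0.3376, -0.1402, 0.2381]
tcp_rot: [[0.232, 0.619, 0.75], [-0.088, 0.782, -0.618], [-0.969, 0.077, 0.236]]
contact_force: [1.0, -0.9, 0.2]
gripper_width: 0.0509
```

Emit:
step_arm(
  moves=[
    {"twist":[-2.6,-1.3,0.7],"offset":[-0.1,3.4,-1.3],"claw":0.6},
    {"twist":[-2.6,-1.3,0.7],"offset":[-0.1,3.5,-1.2],"claw":0.6},
    {"twist":[-2.6,-1.3,0.7],"offset":[-0.1,3.5,-1.0],"claw":0.6},
    {"twist":[-2.6,-1.3,0.7],"offset":[-0.1,3.6,-0.8],"claw":0.6},
    {"twist":[-2.6,-1.3,0.7],"offset":[0,3.6,-0.7],"claw":0.6},
  ],
)

```text
t: 1.35
tcp_pos: [0.3906, 0.0433, 0.241]
tcp_rot: [[0.365, 0.413, 0.834], [-0.095, 0.908, -0.408], [-0.926, 0.07, 0.371]]
contact_force: [1.0, 0.2, 0.3]
gripper_width: 0.051
```

Run:
```python
from plan import *
plan(M["knob"]+n*.13,RT,rows=30)
```

```text
t 1.35 p [0.3906 0.0433 0.241 ] q [ 0.0643 -0.5474  1.908  -0.1203  1.4129  0.5013] F [1.0148 0.2494 0.2853] w 0.05104253716029879
dist 0.2387411631033696 rot [-17.5985  -9.5513   4.5094] N 7
[-2.5, -1.4, 0.6] [0.18, 3.39, -0.33]
[-2.5, -1.4, 0.6] [0.21, 3.4, -0.19]
[-2.5, -1.4, 0.6] [0.25, 3.4, -0.04]
[-2.5, -1.4, 0.6] [0.29, 3.4, 0.1]
[-2.5, -1.4, 0.6] [0.33, 3.39, 0.24]
[-2.5, -1.4, 0.6] [0.38, 3.37, 0.38]
[-2.5, -1.4, 0.6] [0.42, 3.34, 0.52]
```

Emit:
step_arm(
  moves=[
    {"twist":[-2.5,-1.4,0.6],"offset":[0.2,3.4,-0.3]},
    {"twist":[-2.5,-1.4,0.6],"offset":[0.2,3.4,-0.2]},
    {"twist":[-2.5,-1.4,0.6],"offset":[0.3,3.4,0]},
    {"twist":[-2.5,-1.4,0.6],"offset":[0.3,3.4,0.1]},
    {"twist":[-2.5,-1.4,0.6],"offset":[0.3,3.4,0.2]},
  ],
)

```text
invalid input
```

Emit:
step_arm(
  moves=[
    {"twist":[-2.5,-1.4,0.6],"offset":[0.4,3.4,0.4]},
    {"twist":[-2.5,-1.4,0.6],"offset":[0.4,3.3,0.5]},
    {"twist":[0,0,0],"offset":[0,0,0]},
  ],
)

```text
invalid input
```

Run:
```python
from plan import *
plan(M["knob"]+n*.13,RT)
T=tool(); im=ctrl.capture("wrist"); np.save("Tw1.npy",T); cv2.imwrite("pics/w1.png",im)
k=M["knob"]; ne=M["nest"]
for nm,q in [("knobtop",k+n*.017),("ribtop",ne+n*.05)]+[("bar%s"%str(s),k+n*.017+F@[s[0]*.012,s[1]*.035,0]) for s in [(1,1),(1,-1),(-1,-1),(-1,1)]]+[("rib%s"%str(s),ne+F@[s[0]*.005,s[1]*.03,.05]) for s in [(1,1),(1,-1),(-1,-1),(-1,1)]]: print(nm,proj("wrist",q,T))
```

```text
t 1.35 p [0.3906 0.0433 0.241 ] q [ 0.0643 -0.5474  1.908  -0.1203  1.4129  0.5013] F [1.0148 0.2494 0.2853] w 0.05104253716029879
dist 0.2387411631033696 rot [-17.5985  -9.5513   4.5094] N 7
[-2.5, -1.4, 0.6] [0.18, 3.39, -0.33]
[-2.5, -1.4, 0.6] [0.21, 3.4, -0.19]
[-2.5, -1.4, 0.6] [0.25, 3.4, -0.04]
[-2.5, -1.4, 0.6] [0.29, 3.4, 0.1]
[-2.5, -1.4, 0.6] [0.33, 3.39, 0.24]
knobtop [ 267.3962 -167.2924]
ribtop [320.5608  50.1453]
bar(1, 1) [ 267.3931 -256.1189]
bar(1, -1) [ 300.5995 -108.4169]
bar(-1, -1) [267.3989 -91.4221]
bar(-1, 1) [ 230.9191 -231.9732]
rib(1, 1) [317.0805   8.9888]
rib(1, -1) [334.7373  84.0958]
rib(-1, -1) [323.7401  87.742 ]
rib(-1, 1) [305.346   13.7079]
```

View pics/w1.png

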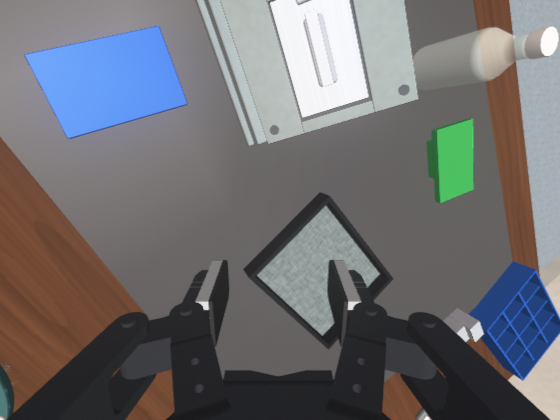

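The claw value is required in every row, so that move was refused. This picture is from before it. The rib's outline at about (320,50) matches the predicted rib top (321,50), and the tray is centred near (319,270).

Emit:
step_arm(
  moves=[
    {"twist":[-2.5,-1.4,0.6],"offset":[0.2,3.4,-0.3],"claw":0.6},
    {"twist":[-2.5,-1.4,0.6],"offset":[0.2,3.4,-0.2],"claw":0.6},
    {"twist":[-2.5,-1.4,0.6],"offset":[0.3,3.4,0],"claw":0.6},
    {"twist":[-2.5,-1.4,0.6],"offset":[0.3,3.4,0.1],"claw":0.6},
    {"twist":[-2.5,-1.4,0.6],"offset":[0.3,3.4,0.2],"claw":0.6},
  ],
)

```text
t: 1.82
tcp_pos: [0.4457, 0.2157, 0.237]
tcp_rot: [[0.492, 0.179, 0.852], [-0.069, 0.984, -0.167], [-0.868, 0.023, 0.496]]
contact_force: [1.3, -0.1, 0.9]
gripper_width: 0.051
```

Emit:
step_arm(
  moves=[
    {"twist":[-2.5,-1.4,0.6],"offset":[0.4,3.4,0.4],"claw":0.6},
    {"twist":[-2.5,-1.4,0.6],"offset":[0.4,3.3,0.5],"claw":0.6},
    {"twist":[0,0,0],"offset":[0,0,0],"claw":0.6},
  ],
)

```text
t: 2.07
tcp_pos: [0.4674, 0.2876, 0.232]
tcp_rot: [[0.535, 0.082, 0.841], [-0.051, 0.997, -0.065], [-0.844, -0.008, 0.537]]
contact_force: [0.6, -0.5, -1.8]
gripper_width: 0.0515
```

Run:
```python
from plan import *
plan(M["knob"]+n*.13,RT)
T=tool(); im=ctrl.capture("wrist"); np.save("Tw1.npy",T); cv2.imwrite("pics/w2.png",im)
k=M["knob"]; ne=M["nest"]
for nm,q in [("knobtop",k+n*.017)]+[("bar%s"%str(s),k+n*.017+F@[s[0]*.012,s[1]*.035,0]) for s in [(1,1),(1,-1),(-1,-1),(-1,1)]]+[("rib%s"%str(s),ne+F@[s[0]*.005,s[1]*.03,.05]) for s in [(1,1),(1,-1),(-1,-1),(-1,1)]]: print(nm,proj("wrist",q,T))
```

```text
t 2.07 p [0.4674 0.2876 0.232 ] q [ 0.6685 -0.1865  1.7317 -0.4104  1.1956  0.8227] F [ 0.6115 -0.4813 -1.7877] w 0.0514669742877928
dist 0.022158976239784654 rot [ 1.9314  0.4076 -0.6998] N 1
[1.9, 0.4, -0.7] [0.01, -2.0, 0.95]
knobtop [286.8623 228.3934]
bar(1, 1) [302.5892 190.8085]
bar(1, -1) [298.1702 263.8666]
bar(-1, -1) [272.3117 263.1669]
bar(-1, 1) [274.6047 189.9413]
rib(1, 1) [286.8024 307.9867]
rib(1, -1) [284.5263 353.3578]
rib(-1, -1) [275.6364 353.1601]
rib(-1, 1) [277.4079 307.7549]
```

View pics/w2.png

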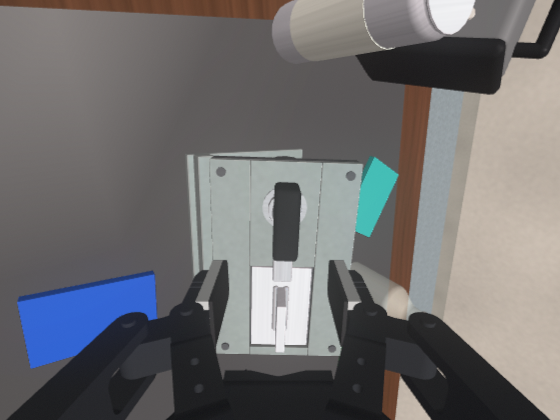

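The bar spans about x 273–300, y 183–261 against a predicted 272–302, 190–264. The rib runs to about (280,350) against a predicted 353. I'll refine both with a mask.

```bash
python3 - <<'E'
from plan import *
im=cv2.imread("pics/w2.png"); T=np.load("Tw1.npy"); g=cv2.cvtColor(im,cv2.COLOR_BGR2GRAY)
m=np.zeros_like(g); m[172:270,250:320]=(g[172:270,250:320]<60)*255
cs,_=cv2.findContours(m,cv2.RETR_EXTERNAL,cv2.CHAIN_APPROX_NONE); k=max(cs,key=cv2.contourArea); print("bar bbox",cv2.boundingRect(k),cv2.minAreaRect(k))
# predicted bbox of whole bar (top & underside)
P=np.array([proj("wrist",M["knob"]+F@[a*.012,b*.035,c],T) for a in(-1,1) for b in(-1,1) for c in(-.017,.017)]); print("pred",P.min(0),P.max(0))
S=[(221,171.5),(351,175.5),(225,346),(332,349)]
# screws on the face plane, in face coordinates
for s in S:
    o,d=ray("wrist",s,T); t=n@(M["c"]-o)/(n@d); print("screw face xyz",F.T@(o+t*d-M["c"]))
E
python3 -c "
import cv2;i=cv2.imread('pics/w2.png')[150:360,195:375];cv2.imwrite('pics/w2c.png',cv2.resize(i,None,fx=2.8,fy=2.8,interpolation=cv2.INTER_CUBIC))"
```

```text
bar bbox (274, 183, 27, 60) ((286.4700927734375, 212.5985107421875), (25.56805992126465, 59.97507858276367), 2.862405300140381)
pred [272.3117 181.0228] [302.5892 263.8666]
screw face xyz [-0.0683  0.1117 -0.    ]
screw face xyz [0.0681 0.1119 0.    ]
screw face xyz [-0.0686 -0.1129  0.    ]
screw face xyz [ 0.0681 -0.1139  0.    ]
```

View pics/w2c.png

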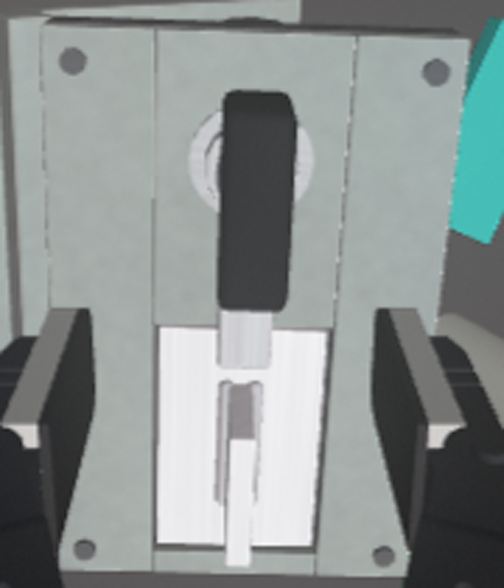

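Screws land within 2 mm of the model (±68, ±112), so the face pose holds and I'm approaching the knob.

Emit:
step_arm(
  moves=[
    {"twist":[1.9,0.4,-0.7],"offset":[0,-2.0,0.9],"claw":0.6},
    {"twist":[0,0,0],"offset":[0,0,0],"claw":0.6},
  ],
)

```text
t: 2.28
tcp_pos: [0.4718, 0.2641, 0.2349]
tcp_rot: [[0.522, 0.119, 0.844], [-0.068, 0.993, -0.099], [-0.85, -0.006, 0.527]]
contact_force: [-0.3, 1.1, 0.2]
gripper_width: 0.0515
```

Run:
```python
from plan import *
plan(M["knob"]-n*.018,RT)
```

```text
t 2.28 p [0.4718 0.2641 0.2349] q [ 0.6216 -0.2043  1.7363 -0.3937  1.2111  0.8048] F [-0.2614  1.0854  0.1583] w 0.05148253568512905
dist 0.1470726283609699 rot [ 0.0636 -0.3072  0.3338] N 4
[0.0, -0.1, 0.1] [3.67, 0.1, 0.08]
[0.0, -0.1, 0.1] [3.67, 0.09, 0.08]
[0.0, -0.1, 0.1] [3.67, 0.09, 0.07]
[0.0, -0.1, 0.1] [3.68, 0.08, 0.07]
```

Emit:
step_arm(
  moves=[
    {"twist":[0,0,0],"offset":[3.0,0.1,0.1],"claw":0.6},
    {"twist":[0,0,0],"offset":[3.0,0.1,0.1],"claw":0.6},
    {"twist":[0,0,0],"offset":[3.0,0.1,0.1],"claw":0.6},
    {"twist":[0,0,0],"offset":[2.5,0,0],"claw":0.6},
    {"twist":[0,0,0],"offset":[0,0,0],"claw":0.6},
  ],
)

```text
t: 2.7
tcp_pos: [0.5375, 0.2545, 0.1403]
tcp_rot: [[0.526, 0.127, 0.841], [-0.066, 0.992, -0.109], [-0.848, 0.002, 0.53]]
contact_force: [-1.5, 0.1, -1.1]
gripper_width: 0.0516
```

Run:
```python
from plan import *
plan(M["knob"]-n*.018,RT)
```

```text
t 2.7 p [0.5375 0.2545 0.1403] q [ 0.5213 -0.0437  1.7882 -0.3964  0.9719  0.8041] F [-1.454   0.0535 -1.0672] w 0.051588944538939294
dist 0.03211815887546821 rot [-0.5576 -0.0648  0.1966] N 1
[-0.6, -0.1, 0.2] [3.15, 0.5, -0.34]
```

Emit:
step_arm(
  moves=[
    {"twist":[-0.6,0,0.2],"offset":[1.6,0.4,-0.3],"claw":0.6},
    {"twist":[0,0,0],"offset":[1.5,0,0],"claw":0.6},
    {"twist":[0,0,0],"offset":[0,0,0],"claw":0.6},
  ],
)

```text
t: 2.95
tcp_pos: [0.5517, 0.2534, 0.1123]
tcp_rot: [[0.525, 0.122, 0.842], [-0.065, 0.993, -0.103], [-0.849, -0.0, 0.529]]
contact_force: [-0.4, -0.5, -0.5]
gripper_width: 0.051
```

Run:
```python
from plan import *
plan(M["knob"]-n*.018,RT)
```

```text
t 2.95 p [0.5517 0.2534 0.1123] q [ 0.5034  0.0077  1.7968 -0.4036  0.9103  0.8061] F [-0.4472 -0.5101 -0.4579] w 0.05102561436310473
dist 0.004382518403435825 rot [-0.2171 -0.1435  0.1638] N 1
[-0.2, -0.1, 0.2] [0.03, 0.43, -0.06]
```

Close on the bar.

Emit:
step_arm(
  newtons=80,
  moves=[
    {"twist":[0,0,0],"offset":[0,0.4,-0.1],"claw":0.6},
    {"twist":[0,0,0],"offset":[0,0,0],"claw":0.2},
    {"twist":[0,0,0],"offset":[0,0,0],"claw":0.1},
    {"twist":[0,0,0],"offset":[0,0,0],"claw":0.1},
    {"twist":[0,0,0],"offset":[0,0,0],"claw":0.1},
  ],
)

```text
t: 3.37
tcp_pos: [0.5489, 0.2572, 0.1143]
tcp_rot: [[0.524, 0.124, 0.843], [-0.065, 0.992, -0.105], [-0.849, 0.001, 0.528]]
contact_force: [10.9, -0.2, -9.6]
gripper_width: 0.0227
```

Emit:
step_arm(
  moves=[
    {"twist":[0,0,0],"offset":[0.3,0,0],"claw":0.1},
    {"twist":[0,0,0],"offset":[0.4,0,0],"claw":0.1},
    {"twist":[0,0,0],"offset":[0.4,0,0],"claw":0.1},
  ],
)

```text
t: 3.62
tcp_pos: [0.5529, 0.2567, 0.1081]
tcp_rot: [[0.524, 0.124, 0.842], [-0.065, 0.992, -0.105], [-0.849, 0.001, 0.528]]
contact_force: [-9.5, -1.5, 6.9]
gripper_width: 0.0229
```

Run:
```python
from plan import *
plan(M["knob"]-n*.027,RT)
print("force along n",ctrl.get_state()["contact_force"]@n)
```

```text
t 3.62 p [0.5529 0.2567 0.1081] q [ 0.5081  0.0186  1.7944 -0.4077  0.9049  0.8171] F [-9.4614 -1.455   6.8872] w 0.022924850383200985
dist 0.005509320749020835 rot [-0.325  -0.1903  0.1667] N 1
[-0.3, -0.2, 0.2] [0.53, 0.09, 0.1]
force along n 10.7355461414148
```

Emit:
step_arm(
  moves=[
    {"twist":[0,0,0],"offset":[0.4,0,0],"claw":0.1},
    {"twist":[0,0,0],"offset":[0.3,0,0],"claw":0.1},
  ],
)

```text
t: 3.78
tcp_pos: [0.5541, 0.2567, 0.1065]
tcp_rot: [[0.523, 0.125, 0.843], [-0.066, 0.992, -0.107], [-0.85, 0.0, 0.527]]
contact_force: [-27.1, -3.1, 21.1]
gripper_width: 0.0226
```

Run:
```python
from plan import *
plan(M["knob"]-n*.027,RT)
print("force along n",ctrl.get_state()["contact_force"]@n)
```

```text
t 3.78 p [0.5541 0.2567 0.1065] q [ 0.5067  0.0234  1.7925 -0.4073  0.9036  0.8179] F [-27.1466  -3.0531  21.0674] w 0.022615248042073117
dist 0.0035010911772942305 rot [-0.4004 -0.2862  0.2229] N 1
[-0.4, -0.3, 0.2] [0.33, 0.08, 0.08]
force along n 31.979460131818097
```

Fully down. Now turn anticlockwise, which is negative about tool x.

Emit:
step_arm(
  moves=[
    {"twist":[-6,0,0],"offset":[0.2,0,0],"claw":0.1},
    {"twist":[-6,0,0],"offset":[0.2,0,0],"claw":0.1},
    {"twist":[-6,0,0],"offset":[0.2,0,0],"claw":0.1},
  ],
)

```text
t: 4.03
tcp_pos: [0.5538, 0.2567, 0.1071]
tcp_rot: [[0.521, -0.148, 0.84], [-0.066, 0.975, 0.212], [-0.851, -0.166, 0.499]]
contact_force: [-11.4, -2.1, 6.0]
gripper_width: 0.0231
```

Run:
```python
from plan import *
R2=RT@Ro.from_rotvec([-1.2,0,0]).as_matrix()
plan(M["knob"]-n*.027,R2)
s=ctrl.get_state();print("force along n",s["contact_force"]@n,"moment",s["torque"]@n)
```

```text
t 4.03 p [0.5538 0.2567 0.1071] q [ 0.5068  0.023   1.791  -0.4056  0.9069  0.495 ] F [-11.3517  -2.0627   5.9723] w 0.02311578995142228
dist 0.004122780809066408 rot [-50.7409  -0.4617  -0.0825] N 8
[-6.3, -0.1, -0.0] [0.05, 0.01, 0.01]
[-6.3, -0.1, -0.0] [0.05, 0.01, 0.01]
[-6.3, -0.1, -0.0] [0.05, 0.0, 0.01]
[-6.3, -0.1, -0.0] [0.05, 0.0, 0.01]
[-6.3, -0.1, -0.0] [0.05, 0.0, 0.01]
force along n 10.919724489084256 moment -0.1359944485714159
```

Emit:
step_arm(
  moves=[
    {"twist":[-6,0,0],"offset":[0.3,0,0],"claw":0.1},
    {"twist":[-6,0,0],"offset":[0.25,0,0],"claw":0.1},
    {"twist":[-6,0,0],"offset":[0.25,0,0],"claw":0.1},
    {"twist":[-6,0,0],"offset":[0.25,0,0],"claw":0.1},
  ],
)

```text
t: 4.37
tcp_pos: [0.5543, 0.2569, 0.1067]
tcp_rot: [[0.52, -0.489, 0.701], [-0.066, 0.795, 0.603], [-0.852, -0.36, 0.381]]
contact_force: [-15.1, -1.8, 9.6]
gripper_width: 0.0229
```

Emit:
step_arm(
  moves=[
    {"twist":[-6,0,0],"offset":[0.25,0,0],"claw":0.1},
    {"twist":[-6,0,0],"offset":[0.25,0,0],"claw":0.1},
    {"twist":[-6,0,0],"offset":[0.25,0,0],"claw":0.1},
    {"twist":[-6,0,0],"offset":[0.25,0,0],"claw":0.1},
  ],
)

```text
t: 4.7
tcp_pos: [0.5544, 0.2571, 0.1068]
tcp_rot: [[0.518, -0.74, 0.429], [-0.066, 0.466, 0.882], [-0.853, -0.485, 0.193]]
contact_force: [-15.1, -2.2, 9.8]
gripper_width: 0.0228
```

Run:
```python
from plan import *
R2=RT@Ro.from_rotvec([-1.2,0,0]).as_matrix()
plan(M["knob"]-n*.027,R2)
s=ctrl.get_state();print("force along n",s["contact_force"]@n,"moment",s["torque"]@n)
```

```text
t 4.7 p [0.5544 0.2571 0.1068] q [ 0.5057  0.026   1.787  -0.4015  0.9102 -0.3796] F [-15.1031  -2.1728   9.8464] w 0.0228025495755411
dist 0.003501059289280906 rot [-0.8435 -0.4698 -0.4622] N 1
[-0.8, -0.5, -0.5] [0.35, -0.03, 0.05]
force along n 16.17408819794647 moment -0.10274783170007945
```

Emit:
step_arm(
  moves=[
    {"twist":[-2,0,0],"offset":[0.25,0,0],"claw":0.1},
    {"twist":[-2,0,0],"offset":[0.25,0,0],"claw":0.1},
  ],
)

```text
t: 4.87
tcp_pos: [0.5541, 0.2572, 0.1066]
tcp_rot: [[0.516, -0.768, 0.381], [-0.065, 0.408, 0.911], [-0.854, -0.494, 0.161]]
contact_force: [-15.1, -3.0, 9.2]
gripper_width: 0.0229
```

Run:
```python
from plan import *
R2=RT@Ro.from_rotvec([-1.2,0,0]).as_matrix()
plan(M["knob"]-n*.027,R2)
s=ctrl.get_state();print("force along n",s["contact_force"]@n,"moment",s["torque"]@n)
```

```text
t 4.87 p [0.5541 0.2572 0.1066] q [ 0.5047  0.0263  1.7861 -0.3975  0.9121 -0.4482] F [-15.1262  -3.0411   9.2294] w 0.02287518183829723
dist 0.003557709950103045 rot [ 2.883  -0.4748 -0.652 ] N 1
[2.9, -0.5, -0.7] [0.34, -0.07, 0.06]
force along n 15.60941920862921 moment -2.191570299697494
```

At the stop, with the moment risen to 2.2 N m. Let it rise, then open.

Emit:
step_arm(
  moves=[
    {"twist":[-0.5,0,0],"offset":[-0.3,0,0],"claw":0.1},
    {"twist":[-0.5,0,0],"offset":[-0.4,0,0],"claw":0.1},
    {"twist":[0,0,0],"offset":[-0.3,0,0],"claw":0.1},
    {"twist":[0,0,0],"offset":[0,0,0],"claw":0.6},
    {"twist":[0,0,0],"offset":[0,0,0],"claw":0.6},
  ],
)

```text
t: 5.28
tcp_pos: [0.5494, 0.2567, 0.114]
tcp_rot: [[0.515, -0.768, 0.382], [-0.062, 0.411, 0.91], [-0.855, -0.492, 0.164]]
contact_force: [-0.1, -0.6, 0.7]
gripper_width: 0.0459
```

Emit:
step_arm(
  moves=[
    {"twist":[0,0,0],"offset":[0,0,0],"claw":0.6},
    {"twist":[0,0,0],"offset":[-2.0,0,0],"claw":0.6},
    {"twist":[0,0,0],"offset":[-3.5,0,0],"claw":0.6},
    {"twist":[0,0,0],"offset":[-3.5,0,0],"claw":0.6},
    {"twist":[0,0,0],"offset":[-3.5,0,0],"claw":0.6},
  ],
)

```text
t: 5.7
tcp_pos: [0.4822, 0.2623, 0.2175]
tcp_rot: [[0.505, -0.772, 0.386], [-0.07, 0.409, 0.91], [-0.86, -0.486, 0.153]]
contact_force: [0.3, 0.9, 0.7]
gripper_width: 0.0513
```

Run:
```python
from plan import *
plan(M["nest"]+n*.13,RT,rows=20)
im=ctrl.capture("top"); cv2.imwrite("pics/t2.png",cv2.resize(im[170:300,150:290],None,fx=4,fy=4,interpolation=cv2.INTER_CUBIC))
im=ctrl.capture("wrist"); cv2.imwrite("pics/w3.png",im)
```

```text
t 5.7 p [0.4822 0.2623 0.2175] q [ 0.5973 -0.1722  1.7375 -0.377   1.188  -0.4595] F [0.257  0.8837 0.6925] w 0.051266149682110504
dist 0.13102446313852967 rot [71.6216 -1.6171 -0.4182] N 11
[6.5, -0.1, -0.0] [0.33, -0.39, -1.08]
[6.5, -0.1, -0.0] [0.32, -0.51, -1.03]
[6.5, -0.1, -0.0] [0.32, -0.63, -0.96]
[6.5, -0.1, -0.0] [0.32, -0.73, -0.89]
[6.5, -0.1, -0.0] [0.32, -0.83, -0.8]
[6.5, -0.1, -0.0] [0.32, -0.91, -0.7]
[6.5, -0.1, -0.0] [0.32, -0.98, -0.59]
[6.5, -0.1, -0.0] [0.31, -1.04, -0.48]
[6.5, -0.1, -0.0] [0.31, -1.09, -0.36]
[6.5, -0.1, -0.0] [0.31, -1.13, -0.23]
[6.5, -0.1, -0.0] [0.31, -1.14, -0.1]
```

View pics/w3.png

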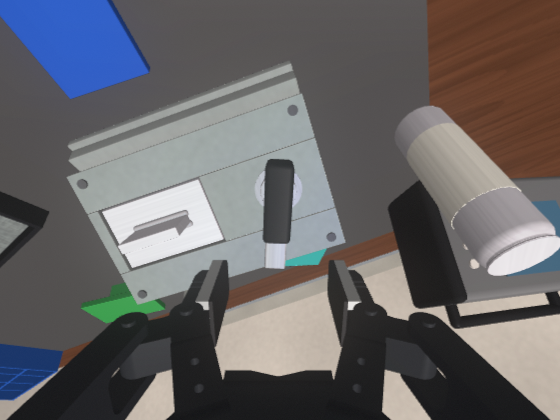

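The clamp is released: the bar at (278,200) has turned and its arm points to (275,255), clear of the plate. The specimen at (160,225) is still in its pocket. Now move over the nest.

Emit:
step_arm(
  moves=[
    {"twist":[6.5,0,0],"offset":[0.2,-0.4,-1.1],"claw":0.6},
    {"twist":[6.5,0,0],"offset":[0.2,-0.5,-1.0],"claw":0.6},
    {"twist":[6.5,0,0],"offset":[0.2,-0.6,-1.0],"claw":0.6},
    {"twist":[6.5,0,0],"offset":[0.3,-0.7,-0.9],"claw":0.6},
    {"twist":[6.5,0,0],"offset":[0.3,-0.8,-0.8],"claw":0.6},
  ],
)

```text
t: 6.22
tcp_pos: [0.4856, 0.2111, 0.2252]
tcp_rot: [[0.531, -0.427, 0.732], [-0.048, 0.847, 0.529], [-0.846, -0.316, 0.429]]
contact_force: [0.2, 0.2, -1.1]
gripper_width: 0.0512
```

Emit:
step_arm(
  moves=[
    {"twist":[6.5,0,0],"offset":[0.3,-0.9,-0.7],"claw":0.6},
    {"twist":[6.5,0,0],"offset":[0.3,-1.0,-0.6],"claw":0.6},
    {"twist":[6.5,0,0],"offset":[0.3,-1.0,-0.5],"claw":0.6},
    {"twist":[6.5,0,0],"offset":[0.3,-1.1,-0.4],"claw":0.6},
    {"twist":[6.5,0,0],"offset":[0.3,-1.1,-0.2],"claw":0.6},
  ],
)

```text
t: 6.63
tcp_pos: [0.4872, 0.1521, 0.2146]
tcp_rot: [[0.538, 0.055, 0.841], [-0.045, 0.998, -0.036], [-0.842, -0.018, 0.54]]
contact_force: [0.1, 0.3, -0.3]
gripper_width: 0.0513
```

Run:
```python
from plan import *
plan(M["nest"]+n*.10,RT,rows=20)
```

```text
t 6.63 p [0.4872 0.1521 0.2146] q [ 0.3294 -0.3473  1.8903 -0.2479  1.0803  0.4377] F [ 0.1462  0.2962 -0.2863] w 0.05125305029386555
dist 0.05656947312168543 rot [ 3.6105  0.6111 -1.0537] N 2
[1.8, 0.3, -0.5] [2.61, -0.89, -0.62]
[1.8, 0.3, -0.5] [2.62, -0.88, -0.58]
```

Emit:
step_arm(
  moves=[
    {"twist":[1.8,0.3,-0.5],"offset":[2.0,-1.1,-0.7],"claw":0.6},
    {"twist":[1.8,0.3,-0.5],"offset":[2.0,-1.1,-0.7],"claw":0.6},
    {"twist":[0,0,0],"offset":[0,0,0],"claw":0.6},
  ],
)

```text
t: 6.88
tcp_pos: [0.4967, 0.1269, 0.1762]
tcp_rot: [[0.534, 0.124, 0.836], [-0.062, 0.992, -0.108], [-0.843, 0.006, 0.537]]
contact_force: [-0.8, 0.6, -1.6]
gripper_width: 0.0514
```

Run:
```python
from plan import *
plan(M["nest"]+n*.018,RT,rows=20)
T=tool(); im=ctrl.capture("wrist"); np.save("Tw4.npy",T); cv2.imwrite("pics/w4.png",im)
for s in [(1,1),(1,-1),(-1,-1),(-1,1)]: print(s,"rib top",proj("wrist",M["nest"]+F@[s[0]*.005,s[1]*.03,.05],T),"plate",proj("wrist",M["nest"]+F@[s[0]*.035,s[1]*.055,.01],T))
```

```text
t 6.88 p [0.4967 0.1269 0.1762] q [ 0.2664 -0.3241  1.95   -0.2408  0.9948  0.4699] F [-0.8083  0.5664 -1.6002] w 0.05136436819499368
dist 0.09584106186401296 rot [-0.499   0.4268 -0.0863] N 3
[-0.2, 0.1, -0.0] [3.19, 0.21, -0.05]
[-0.2, 0.1, -0.0] [3.19, 0.21, -0.04]
[-0.2, 0.1, -0.0] [3.19, 0.22, -0.04]
(1, 1) rib top [281.8276 177.3845] plate [319.3284 133.9346]
(1, -1) rib top [282.2001 256.5953] plate [315.0736 260.4554]
(-1, -1) rib top [268.7294 256.7423] plate [236.5221 261.3161]
(-1, 1) rib top [267.1174 177.5325] plate [229.1748 134.7994]
```

View pics/w4.png

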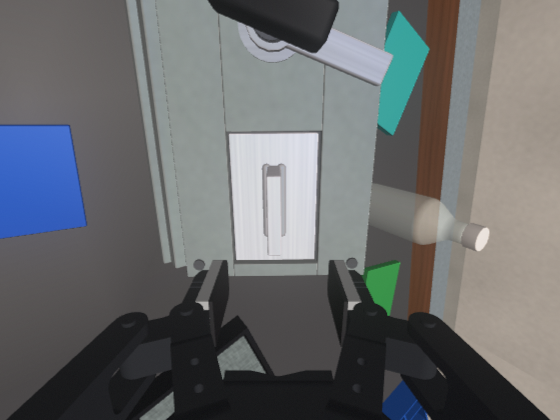

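The rib top is at x 268–281, y 177–254, against a predicted 267–282, 177–256, so I'm descending.

Emit:
step_arm(
  moves=[
    {"twist":[-0.2,0.1,0],"offset":[2.8,0.2,0],"claw":0.6},
    {"twist":[-0.2,0.1,0],"offset":[2.8,0.2,0],"claw":0.6},
    {"twist":[0,0,0],"offset":[2.0,0.2,0],"claw":0.6},
    {"twist":[0,0,0],"offset":[0,0,0],"claw":0.6},
  ],
)

```text
t: 7.27
tcp_pos: [0.5452, 0.1331, 0.1238]
tcp_rot: [[0.549, 0.11, 0.829], [-0.053, 0.994, -0.096], [-0.834, 0.009, 0.552]]
contact_force: [-0.3, -0.3, -0.8]
gripper_width: 0.0513
```

Run:
```python
from plan import *
plan(M["nest"]+n*.018,RT,rows=20)
```

```text
t 7.27 p [0.5452 0.1331 0.1238] q [ 0.2458 -0.1711  1.9469 -0.2549  0.8251  0.4798] F [-0.3086 -0.2955 -0.8467] w 0.05134199004129165
dist 0.029625731224541495 rot [ 0.0994  1.3849 -0.6605] N 1
[0.1, 1.4, -0.7] [2.56, -0.56, -1.38]
```

Emit:
step_arm(
  moves=[
    {"twist":[0.1,1.4,-0.7],"offset":[0,-0.6,-1.4],"claw":0.6},
    {"twist":[0,0,0],"offset":[0,0,0],"claw":0.6},
  ],
)

```text
t: 7.43
tcp_pos: [0.5328, 0.1295, 0.1177]
tcp_rot: [[0.527, 0.116, 0.842], [-0.063, 0.993, -0.098], [-0.848, -0.001, 0.53]]
contact_force: [-0.1, -0.2, -1.2]
gripper_width: 0.0514
```

Run:
```python
from plan import *
plan(M["nest"]+n*.018,RT,rows=20)
```

```text
t 7.43 p [0.5328 0.1295 0.1177] q [ 0.2476 -0.1817  1.9592 -0.2551  0.8516  0.482 ] F [-0.1268 -0.2048 -1.1544] w 0.05136019256708855
dist 0.027161708140222958 rot [ 0.0924 -0.0504  0.0233] N 1
[0.1, -0.1, 0.0] [2.72, -0.03, 0.02]
```

Emit:
step_arm(
  moves=[
    {"twist":[0,0,0],"offset":[1.4,0,0],"claw":0.6},
    {"twist":[0,0,0],"offset":[1.1,0,0],"claw":0.6},
    {"twist":[0,0,0],"offset":[0,0,0],"claw":0.6},
  ],
)

```text
t: 7.68
tcp_pos: [0.5475, 0.1298, 0.1026]
tcp_rot: [[0.535, 0.113, 0.837], [-0.059, 0.994, -0.096], [-0.843, 0.002, 0.538]]
contact_force: [-0.0, 0.2, -0.6]
gripper_width: 0.0512
```

Run:
```python
from plan import *
plan(M["nest"]+n*.018,RT,rows=20)
```

```text
t 7.68 p [0.5475 0.1298 0.1026] q [ 0.2385 -0.1363  1.9569 -0.2602  0.7975  0.4847] F [-0.015   0.1869 -0.6035] w 0.051237513016894234
dist 0.008180229367254703 rot [ 0.1539  0.4839 -0.2201] N 1
[0.2, 0.5, -0.2] [0.66, -0.24, -0.42]
```

Emit:
step_arm(
  newtons=80,
  moves=[
    {"twist":[0.2,0.5,-0.2],"offset":[0.4,-0.2,-0.4],"claw":0.6},
    {"twist":[0,0,0],"offset":[0,0,0],"claw":0.6},
  ],
)

```text
t: 7.85
tcp_pos: [0.5462, 0.1283, 0.0986]
tcp_rot: [[0.529, 0.118, 0.841], [-0.061, 0.993, -0.1], [-0.847, 0.001, 0.532]]
contact_force: [-0.3, 0.5, -0.7]
gripper_width: 0.0507
```

Run:
```python
from plan import *
plan(M["nest"]+n*.018,RT,rows=20)
```

```text
t 7.85 p [0.5462 0.1283 0.0986] q [ 0.236  -0.1321  1.9592 -0.259   0.7983  0.4867] F [-0.3052  0.5266 -0.7013] w 0.050651941576234434
dist 0.004034644813815893 rot [-0.0553  0.0701 -0.0556] N 1
[-0.1, 0.1, -0.1] [0.38, -0.08, -0.11]
```

Emit:
step_arm(
  newtons=80,
  moves=[
    {"twist":[0,0,0],"offset":[0.3,-0.1,-0.1],"claw":0.4},
    {"twist":[0,0,0],"offset":[0,0,0],"claw":0.2},
    {"twist":[0,0,0],"offset":[0,0,0],"claw":0},
    {"twist":[0,0,0],"offset":[0,0,0],"claw":0},
    {"twist":[0,0,0],"offset":[0,0,0],"claw":0},
  ],
)

```text
t: 8.27
tcp_pos: [0.5462, 0.1273, 0.0966]
tcp_rot: [[0.529, 0.118, 0.84], [-0.061, 0.993, -0.101], [-0.847, 0.002, 0.532]]
contact_force: [0.3, -0.2, -2.2]
gripper_width: 0.0092
```

Run:
```python
from plan import *
plan(M["nest"]+n*.018,RT,rows=20)
```

```text
t 8.27 p [0.5462 0.1273 0.0966] q [ 0.2333 -0.131   1.9627 -0.258   0.7929  0.485 ] F [ 0.2575 -0.224  -2.1939] w 0.009200246089313774
dist 0.002082571896300557 rot [-0.084   0.0811 -0.0741] N 1
[-0.1, 0.1, -0.1] [0.21, 0.03, -0.01]
```

Emit:
step_arm(
  moves=[
    {"twist":[0,0,0],"offset":[-1.0,0,0],"claw":0},
    {"twist":[0,0,0],"offset":[-1.5,0,0],"claw":0},
    {"twist":[0,0,0],"offset":[-2.5,0,0],"claw":0},
    {"twist":[0,0,0],"offset":[-3,0,0],"claw":0},
    {"twist":[0,0,0],"offset":[-3,0,0],"claw":0},
  ],
)

```text
t: 8.68
tcp_pos: [0.4799, 0.1317, 0.1808]
tcp_rot: [[0.506, 0.121, 0.854], [-0.068, 0.993, -0.101], [-0.86, -0.007, 0.51]]
contact_force: [0.3, 0.7, -1.9]
gripper_width: 0.0088
```

```bash
cat >> plan.py <<'E'
a=M["ty"]+np.pi; yt=np.array([np.cos(a),np.sin(a),0]); xd=np.array([0,0,-1.]); RD=np.column_stack([xd,yt,np.cross(xd,yt)])
tray=M["tray"]*[1,1,0]
E
python3 - <<'E'
from plan import *
plan(tray+[0,0,.14],RD,rows=20,vmax=.03,wmax=5)
E
```

```text
t 8.68 p [0.4799 0.1317 0.1808] q [ 0.2914 -0.3407  1.9415 -0.2437  1.0583  0.4787] F [ 0.252   0.6956 -1.8941] w 0.00878843899246068
dist 0.284572346465743 rot [-20.8258  30.2324   6.1276] N 10
[-2.1, 3.0, 0.6] [0.54, -2.79, 0.08]
[-2.1, 3.0, 0.6] [0.51, -2.8, 0.0]
[-2.1, 3.0, 0.6] [0.48, -2.8, -0.07]
[-2.1, 3.0, 0.6] [0.46, -2.8, -0.15]
[-2.1, 3.0, 0.6] [0.44, -2.8, -0.23]
[-2.1, 3.0, 0.6] [0.42, -2.8, -0.31]
[-2.1, 3.0, 0.6] [0.41, -2.79, -0.39]
[-2.1, 3.0, 0.6] [0.4, -2.78, -0.47]
[-2.1, 3.0, 0.6] [0.4, -2.76, -0.55]
[-2.1, 3.0, 0.6] [0.4, -2.75, -0.63]
```

Emit:
step_arm(
  moves=[
    {"twist":[-2.1,3.0,0.6],"offset":[0.1,-2.8,0.1],"claw":0},
    {"twist":[-2.1,3.0,0.6],"offset":[0.1,-2.8,0],"claw":0},
    {"twist":[-2.1,3.0,0.6],"offset":[0.2,-2.8,0],"claw":0},
    {"twist":[-2.1,3.0,0.6],"offset":[0.3,-2.8,-0.1],"claw":0},
    {"twist":[-2.1,3.0,0.6],"offset":[0.3,-2.8,-0.2],"claw":0},
  ],
)

```text
t: 9.1
tcp_pos: [0.4728, 0.0014, 0.1851]
tcp_rot: [[0.275, -0.106, 0.956], [0.005, 0.994, 0.109], [-0.961, -0.025, 0.274]]
contact_force: [0.9, -0.9, -2.8]
gripper_width: 0.0091
```

Emit:
step_arm(
  moves=[
    {"twist":[-2.1,3.0,0.6],"offset":[0.3,-2.8,-0.3],"claw":0},
    {"twist":[-2.1,3.0,0.6],"offset":[0.4,-2.8,-0.4],"claw":0},
    {"twist":[-2.1,3.0,0.6],"offset":[0.4,-2.8,-0.5],"claw":0},
    {"twist":[-2.1,3.0,0.6],"offset":[0.4,-2.7,-0.5],"claw":0},
    {"twist":[-2.1,3.0,0.6],"offset":[0.4,-2.7,-0.6],"claw":0},
  ],
)

```text
t: 9.52
tcp_pos: [0.4769, -0.1463, 0.1691]
tcp_rot: [[0.006, -0.299, 0.954], [0.002, 0.954, 0.299], [-1.0, 0.0, 0.006]]
contact_force: [-0.0, -0.0, -2.4]
gripper_width: 0.0089
```

Run:
```python
from plan import *
plan(tray+[0,0,.12],RD,rows=20,vmax=.03,wmax=5)
T=tool(); im=ctrl.capture("wrist"); np.save("Tw5.npy",T); cv2.imwrite("pics/w5.png",im)
t=np.cross(yt,[0,0,1])
print("tray rim pred",[proj("wrist",tray+[0,0,.028]+a*.076*t+b*.096*yt,T).round().tolist() for a,b in [(1,1),(1,-1),(-1,-1),(-1,1)]])
```

```text
t 9.52 p [ 0.4769 -0.1463  0.1691] q [-0.4141 -0.0099  1.5946  0.0043  1.5521 -0.7176] F [-0.0046 -0.0478 -2.4328] w 0.008912091103351285
dist 0.04934897060713884 rot [ 2.9063  0.367  -0.0164] N 2
[1.5, 0.2, -0.0] [2.46, -0.22, 0.07]
[1.5, 0.2, -0.0] [2.46, -0.22, 0.09]
tray rim pred [[371.0, 99.0], [344.0, 290.0], [201.0, 284.0], [195.0, 89.0]]
```

View pics/w5.png

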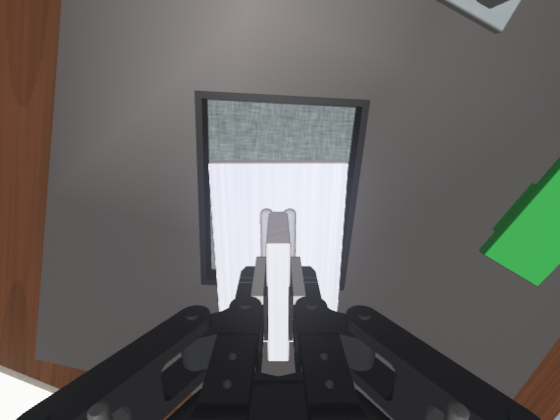

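The specimen is held square. The tray rim at (196,91), (368,101), (343,290), (202,285) agrees with the prediction within 3 px, so I'm lowering it.

Emit:
step_arm(
  moves=[
    {"twist":[1.5,0.2,0],"offset":[2.5,-0.2,0.1],"claw":0},
    {"twist":[1.5,0.2,0],"offset":[2.5,-0.2,0.1],"claw":0},
    {"twist":[0,0,0],"offset":[2.5,0,0],"claw":0},
    {"twist":[0,0,0],"offset":[2.0,0,0],"claw":0},
    {"twist":[0,0,0],"offset":[0,0,0],"claw":0},
  ],
)

```text
t: 9.98
tcp_pos: [0.4835, -0.16, 0.071]
tcp_rot: [[0.001, -0.238, 0.971], [-0.009, 0.971, 0.238], [-1.0, -0.009, -0.001]]
contact_force: [-1.3, -0.0, -2.9]
gripper_width: 0.0089
```

Run:
```python
from plan import *
plan(tray+[0,0,.030],RD,rows=20,vmax=.01)
```

```text
t 9.98 p [ 0.4835 -0.16    0.071 ] q [-0.4257  0.0841  1.6999 -0.0083  1.3528 -0.664 ] F [-1.2819 -0.0406 -2.8974] w 0.00886285563121382
dist 0.042418016084816525 rot [-0.7223 -0.0745  0.5352] N 5
[-0.1, -0.0, 0.1] [0.82, 0.22, -0.02]
[-0.1, -0.0, 0.1] [0.82, 0.22, -0.02]
[-0.1, -0.0, 0.1] [0.82, 0.22, -0.02]
[-0.1, -0.0, 0.1] [0.82, 0.22, -0.02]
[-0.1, -0.0, 0.1] [0.82, 0.21, -0.02]
```

Emit:
step_arm(
  moves=[
    {"twist":[-0.7,0,0.5],"offset":[0.5,1.1,0],"claw":0},
    {"twist":[0,0,0],"offset":[1.2,0,0],"claw":0},
    {"twist":[0,0,0],"offset":[1.2,0,0],"claw":0},
    {"twist":[0,0,0],"offset":[0.6,0,0],"claw":0},
    {"twist":[0,0,0],"offset":[0,0,0],"claw":0},
  ],
)

```text
t: 10.4
tcp_pos: [0.4821, -0.1465, 0.0384]
tcp_rot: [[0.004, -0.253, 0.967], [-0.001, 0.967, 0.253], [-1.0, -0.002, 0.004]]
contact_force: [-1.1, -0.9, -3.0]
gripper_width: 0.0089
```

Run:
```python
from plan import *
plan(tray+[0,0,.026],RD,rows=20,vmax=.01)
```

```text
t 10.4 p [ 0.4821 -0.1465  0.0384] q [-0.4084  0.1056  1.7474  0.0012  1.2844 -0.6645] F [-1.0983 -0.881  -2.9815] w 0.008949804983441995
dist 0.013077488920427732 rot [0.1818 0.2308 0.0985] N 2
[0.1, 0.1, 0.0] [0.62, -0.13, -0.15]
[0.1, 0.1, 0.0] [0.62, -0.13, -0.15]
```

Emit:
step_arm(
  moves=[
    {"twist":[0.2,0.2,0.1],"offset":[0.5,-0.2,-0.2],"claw":0},
    {"twist":[0,0,0],"offset":[0.4,0,0],"claw":0},
    {"twist":[0,0,0],"offset":[0.2,0,0],"claw":0},
  ],
)

```text
t: 10.65
tcp_pos: [0.4824, -0.1493, 0.0294]
tcp_rot: [[0.005, -0.25, 0.968], [-0.002, 0.968, 0.25], [-1.0, -0.003, 0.004]]
contact_force: [0.6, -0.0, -3.6]
gripper_width: 0.009
```

Emit:
step_arm(
  moves=[
    {"twist":[0,0,0],"offset":[0.2,0,0],"claw":0},
    {"twist":[0,0,0],"offset":[0.2,0,0],"claw":0},
  ],
)

```text
t: 10.82
tcp_pos: [0.483, -0.1497, 0.0257]
tcp_rot: [[0.006, -0.25, 0.968], [-0.002, 0.968, 0.25], [-1.0, -0.004, 0.005]]
contact_force: [0.8, 0.0, -2.0]
gripper_width: 0.0088
```

Emit:
step_arm(
  moves=[
    {"twist":[0,0,0],"offset":[0.15,0,0],"claw":0},
    {"twist":[0,0,0],"offset":[0.1,0,0],"claw":0},
  ],
)

```text
t: 10.98
tcp_pos: [0.4832, -0.1499, 0.0253]
tcp_rot: [[0.006, -0.25, 0.968], [-0.002, 0.968, 0.25], [-1.0, -0.003, 0.005]]
contact_force: [-3.1, 0.5, 3.8]
gripper_width: 0.0086
```

Force now points upward, so the specimen is on the foam. Release and withdraw.

Emit:
step_arm(
  newtons=20,
  moves=[
    {"twist":[0,0,0],"offset":[0,0,0],"claw":0.15},
    {"twist":[0,0,0],"offset":[0,0,0],"claw":0.3},
    {"twist":[0,0,0],"offset":[0,0,0],"claw":0.4},
    {"twist":[0,0,0],"offset":[0,0,0],"claw":0.4},
  ],
)

```text
t: 11.32
tcp_pos: [0.4853, -0.1509, 0.0272]
tcp_rot: [[0.011, -0.249, 0.968], [-0.004, 0.968, 0.249], [-1.0, -0.007, 0.01]]
contact_force: [1.2, 0.0, -0.3]
gripper_width: 0.0345
```

Emit:
step_arm(
  moves=[
    {"twist":[0,0,0],"offset":[-2,0,0],"claw":0.4},
    {"twist":[0,0,0],"offset":[-3,0,0],"claw":0.4},
    {"twist":[0,0,0],"offset":[-4,0,0],"claw":0.4},
    {"twist":[0,0,0],"offset":[-4,0,0],"claw":0.4},
    {"twist":[0,0,0],"offset":[0,0,0],"claw":0.4},
  ],
)

```text
t: 11.73
tcp_pos: [0.4818, -0.1496, 0.1582]
tcp_rot: [[0.004, -0.249, 0.968], [-0.001, 0.968, 0.249], [-1.0, -0.002, 0.003]]
contact_force: [0.2, -0.4, 1.2]
gripper_width: 0.0343
```

Run:
```python
from plan import *
s=ctrl.get_state(); T=tool(); print(s["t"],s["tcp_pos"],s["contact_force"])
im=ctrl.capture("wrist"); cv2.imwrite("pics/w6.png",im)
t=ctrl.capture("scene"); cv2.imwrite("pics/s6.png",cv2.resize(t[140:330,130:470],None,fx=2.3,fy=2.3,interpolation=cv2.INTER_CUBIC))
c=tray+[0,0,.006]; tx=np.cross(yt,[0,0,1])
print("plate pred",[proj("wrist",c+[0,0,.010]+a*.035*tx+b*.055*yt,T).round().tolist() for a,b in [(1,1),(1,-1),(-1,-1),(-1,1)]])
```

```text
11.7333 [ 0.4818 -0.1496  0.1582] [ 0.1652 -0.3679  1.1579]
plate pred [[313.0, 137.0], [309.0, 247.0], [240.0, 247.0], [235.0, 137.0]]
```

View pics/w6.png

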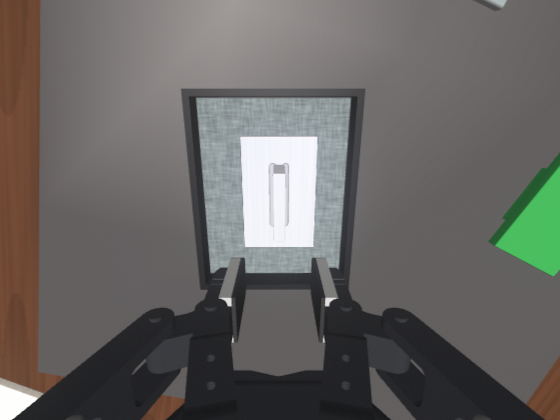

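View pics/s6.png

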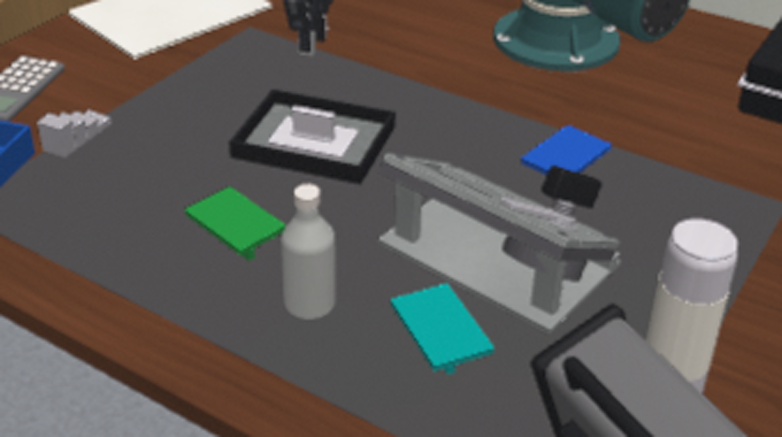

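The plate is at x 241–317, y 137–247, against 235–313, 137–247 for the exact tray centre, so it is about 4 mm off. It lies flat and square with the rib up. The knob is up and turned, the arm is clear, and the bystanders stand as before, so I'm handing in.

```bash
python3 -c "
from cell import ctrl
print(ctrl.get_state()['contact_force']); print(ctrl.job_done())"
```

```text
[ 1.14748306 -0.00588793 -0.73834993]
the job is handed in; nothing more can be done
None
```

I released the clamp and moved the specimen into the tray, then handed the job in at about 12 s of the 58 s allowed. No verdict is reported at hand-in.

- **Clamp:** I pressed the knob until it bottomed (about 32 N). I then turned it anticlockwise about 70° until the moment rose to 2.2 N m at the stop, and let it spring back up before opening the fingers. The final scene picture shows the clamp arm clear and the knob up.
- **Specimen:** I lifted it by the rib and lowered it until the force turned upward (about 4 N) before letting go. The last wrist picture shows it flat, rib up and square with the tray, about 4 mm off centre.
- **Bystanders:** The bottle, spray can and step block look unmoved in the last picture. I judged this by eye and did not measure it.
- **What went wrong on the way:** One pair of move calls was refused because I left out the claw value, and nothing moved. The descent onto the rib drifted 14 mm sideways, which I corrected before closing the fingers.

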